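# Clip in the tube level and level the shelf on its foot

## Robot

A 6-joint arm with a two-finger parallel gripper is mounted at the origin on a cart in front of the work surface, level with it; the furniture and walls round the work are solid. World frame = base frame: x ahead of the robot, y to its left, z up, the work surface at z = 0. Lengths are in m, angles in rad, forces in N, time in s.
With the tool pointing down it reaches from about 0.375 to 0.9 m from the base axis. Payload 3.1 kg.
Tool frame: the origin (TCP) lies at the centre of the arm's flange, where the gripper is bolted on; the fingertips stand robot.tip_extent ahead of it and the grasp point (between the pads) lies 164 mm ahead of it (robot.tip_extent is the distance from the TCP to the fingertips, in m); z points along the fingers, y is the line along which they close (so a half turn about z gives the same grasp; the last joint's range is limited). The gripper opens to 87 mm and grips with 3 to 60 N. Pads are 19 mm wide; open, the fingers measure 117 mm over their backs; the gripper's body (75 mm by 190 mm) begins 51 mm behind the grasp point.
Start: joints at [1.014, 0.527, 1.433, -0, 1.181, -0.178], TCP at [0.231, 0.581, 0.405] pointing down, gripper open.
Joint ranges: [-3.08, 3.08], [-0.75, 2.2], [0.22, 2.44], [-1.43, 4.57], [0, 2.65], [-2.85, 2.85]. Speed limits (rad/s): [2.79, 2.79, 3.14, 3.14, 3.14, 3.14].

## Interface

Orientations are given as a unit quaternion [x, y, z, w].
In Python, from rig import get_obs, camera, hand_in, cut_out, robot gives the robot as it stands.
- The arm moves only by the tool step_arm, never from a script. Its argument "rows" is a list of rows, each a list of 6 numbers: the shift along the world's x, y, z in m, then the turn, a rotation vector about the world's x, y, z in degrees. A call has 1 to 12 rows; each row shifts and turns the commanded pose from where the row before left it; what a row does not reach is not made up. A row lasts 1/8 s, in which the tool goes at most 62.5 mm and 10.7 degrees, less where a joint would pass 70% of its speed; a pose out of reach is approached as far as the arm can. A call is refused whole if a number of a shift passes 0.0625 or a number of a turn 10.7, either way. A call with a gripper value outside its range is refused whole. "jaw" is the finger opening in m, from 0 to 0.087, set as the call begins (left out, the last holds). The fingers move at their own pace and stop on an object; "squeeze" is the grip in N (left out, the last holds). Time passes only in rows, so rows that do not move let the fingers close. It gives the time, the measured TCP pose, the force, the opening and the grip force at its end, in the units of the state.
- get_obs(): the state, without advancing time (a new reading comes with each control period).
- camera(name): name is "scene" or "top" or "wrist"; returns a dict with "pixels" (384x512x3 uint8, blue, green, red), "depth" (384x512 float32, m along the optical axis (not along the pixel's ray), 0 where there is no reading), "fov_y" (degrees; the focal length in pixels is half the picture's height over the tangent of half this angle, whatever the lens; pixels are square), "cx", "cy" (the principal point, pixels), "extrinsics" (4x4, takes a point from camera to world coordinates); the wrist camera has in their place "mount" (4x4, takes a point from camera to tool coordinates, whose origin is the TCP and whose axes are the flange's). Camera axes: x right, y up, looking along -z (the intrinsics and any distortion apply to the point x, -y, -z); pixel columns grow to the right and rows downward; lengths in m; the calibration is good to about 2 mm. A picture is of the moment at which its call begins: read the wrist's pose just before it.
- hand_in(): hands the job in; it is judged then, once.
Trained networks look in the newest picture that a camera, given by its name, has taken for a name from the list of things; names that differ only in an ending like _2 or _b are one class to them, and where a whole thing is asked for, a point or a joint stands for the part that bears it (a point fixed in the world has none). Each returns a list of dicts, best first, with "confidence" (0 to 1); they miss things now and then, are a little off and sometimes report something else, mostly with a low value. They report only what shows in the picture. A call takes as long as a camera call.
- cut_out(label, camera): "region" (384x512 bool, what is visible of it) and "extent" ([centre column, centre row, width, height] in pixels, round what is visible of it).
The state is a dict: "time": time; "q": joint angles; "joint_velocities": joint speeds; "joint_torque": joint torques, N m; "position": TCP position; "tool_rot": TCP orientation; "ft_force": force on the tool from outside, world axes, zero at the start; "moment": the same for the moment, N m; "grip_width": finger opening in m; "grip_force": force on a finger pad.
Only numpy, scipy, OpenCV 4.12 (cv2) and the standard library are available. Lean on these libraries where they do the work, as an engineer would, in place of code of your own. Each camera call takes 0.05 s, during which the arm holds its last target. There are 200 camera calls.

## Task

Level the small hinged shelf on the bench: pick up the tube level, push it down past the sprung jaw until it sits fully home in the two fork clips on the shelf, roughly centred, and let go of it. Then take the knob of the levelling foot, press it down against its spring so that the foot stands on its disc, and turn it until the bubble is centred between the two rings of the tube. Finish while still holding the knob pressed down, with the bubble centred, so that the shelf could be bolted; do not let go at the end.

Things in the scene. Friction and masses are not known exactly. Their poses are not given: they have to be found in the camera images.
- level_rod: tube level: loose aluminium tube, 18 mm diameter, 150 mm long, 0.13 kg; square black end caps (18.5 mm, last 11 mm of each end); window over the middle 52 mm with a white bubble in greenish liquid, thin black rings 11.5 mm either side of the middle. Origin on its axis at mid length, y along the tube; either end may point either way. Grip it across the middle: fingers fit between the clips
- bubble (a joint): place of the bubble (16 mm long) along the tube, m; 0 = centred, positive toward the tube's +y end, stops at +-0.018. It runs to the higher end, about 0.5 m per rad of slope, and settles in about 0.5 s
- shelf_base: fixed dark steel base plate of the levelling shelf, 110 x 300 x 8 mm, level on the bench; origin at the centre of its underside, y along the shelf: hinge posts at y = +125 mm, clips centred at y = +25 mm, knob and foot at y = -110 mm
- shelf: hinged aluminium shelf board, 84 x 258 x 12 mm, carrying clips, jaw, foot and knob. Origin on the hinge axis (mid thickness, 49 mm above the bench); y points from knob to hinge, z is the board's normal. A hinge spring holds the knob end up, 3.7 degrees above level, at a stop; 3 to 4 N down at the knob sinks it until the foot meets the disc below
- clip_seat (a point): where the tube's mid point sits when home, 22 mm above the board; tube along this y. Two 14 mm wide fork clips 45 mm either side along y: seat below, fixed prong on the -x side (inner face 10 mm from the axis, flared top 24 mm above it), jaw on the +x side. The tube goes in from above along -z with up to 15 N, while the shelf gives way until its foot stands on the disc
- jaw (a joint): angle of the sprung jaw, rad, 0 = closed: one bar on the +x side of the clips, hinged along the tube, with a nose over each clip that the passing tube pushes outward (about 0.15 rad) and that snaps back over it
- knob_top (a point): top centre of the knob's grip bar. The knob is a black disc, 58 mm across, with an upright bar 50 x 14 mm on it (the bar stands 26 mm above the disc's face); the bar lies along this frame's x. The bar top is 55 mm above the board's top when not pressed
- knob (a joint): turn of the knob, rad, positive = anticlockwise from above, stops at +-1.7; stays where left. Clockwise drives the foot out (knob end of the pressed shelf rises), anticlockwise lowers it: 6 mm per rad, 235 mm from the hinge, so 0.0255 rad of slope or 13 mm of bubble per rad. At the start it is 0.4 to 1.3 rad from right, either way, depending on the disc under the foot
- knob_press (a joint): how far the knob is pushed down on its own spring, m: 0 = up, 0.008 = bottom. It starts to move at 5 N, when the foot already stands on its disc, and takes 9 N at the bottom
- disc_thick: fixed steel packing disc, 40 mm diameter, 18 mm thick, on the base plate. One disc lies under the foot, the other is a spare on the plate 55 mm nearer the middle. Origin at the centre of its underside
- disc_thin: the other fixed steel packing disc, 40 mm diameter, 8 mm thick; origin at the centre of its underside

How it is judged:
By the outcome, as a careful person would: the job done as asked, in the order asked, and still so for the second after the job is handed in, while the arm keeps its last pose, push and grip.
It also fails if it takes over 69 s, if anything falls off the work surface, if the arm or the gripper's body presses on something with over 40 N, if the wrist force passes 120 N, or if a joint passes its speed limit or range.

## Working session

There is one attempt and no reset: what is moved stays moved. The work goes in short steps, Python scripts to look and compute and a tool call to move; the robot and the scene stay as the last step left them, time stands still between calls to the robot, and variables do not carry over. Pictures are saved under pics/ and viewed, at most 10 in all, crops included, and the job is handed in when it is done.

Besides the shell and the picture viewer there is one more tool, called after ">>>" as name(argument=value, ...), one argument or row to a line, values as JSON. step_arm: Moves the arm, as the interface text tells. Its arguments: {"type":"object","properties":{"rows":{"type":"array"},"jaw":{"type":"number"},"squeeze":{"type":"number"}},"required":["rows"]}

```bash
ls; mkdir -p pics; cat > h.py <<'E'
import numpy as np, cv2
from scipy.spatial.transform import Rotation as R
from rig import get_obs, camera, hand_in, cut_out, robot
def snap(name):
    o=get_obs(); c=camera(name)
    if name=="wrist":
        T=np.eye(4);T[:3,:3]=R.from_quat(o["tool_rot"]).as_matrix();T[:3,3]=o["position"];E=T@np.array(c["mount"])
    else: E=np.array(c["extrinsics"])
    d=c["depth"];h,w=d.shape;f=h/2/np.tan(np.radians(c["fov_y"])/2)
    v,u=np.mgrid[:h,:w]
    P=np.stack([(u-c["cx"])/f*d,-(v-c["cy"])/f*d,-d],-1)@E[:3,:3].T+E[:3,3]
    P[d==0]=np.nan
    return c,P,E,f
E
python3 - <<'E'
from h import *
o=get_obs();print(o,robot.tip_extent)
ims=[]
for n in("scene","top"):
    c,P,E,f=snap(n);cv2.imwrite(f"pics/{n}0.png",c["pixels"]);print(n,{k:c[k] for k in c if k not in("pixels","depth")})
    np.save(n+"P.npy",P)
    for l in("level_rod","shelf","knob","jaw","shelf_base","disc_thick","disc_thin"):
        for r in cut_out(l,n)[:1]:
            q=P[r["region"]];print(l,round(r["confidence"],2),np.round(r["extent"],0),np.nanmedian(q,0).round(3))
E
```

```text
pics
{'time': 0.0, 'q': array([ 1.01348426e+00,  5.28520050e-01,  1.43391848e+00,  2.83368612e-07,
        1.18136649e+00, -1.78472388e-01]), 'joint_velocities': array([-0.00128002, -0.00027568,  0.00070186,  0.00065648,  0.00056713,
       -0.00094599]), 'joint_torque': array([-2.13238700e-04, -4.40053868e+01, -1.76593155e+01,  6.33243145e-02,
        5.83922176e-02, -1.75244518e-04]), 'position': array([0.23092556, 0.58040818, 0.40373293]), 'tool_rot': array([ 1.88289080e-01,  9.82113027e-01, -1.03211583e-03, -3.97959421e-04]), 'ft_force': array([-0.0390155 ,  0.14506396, -0.13864996]), 'moment': array([0.05744126, 0.03420501, 0.01701176]), 'grip_force': 0.0, 'grip_width': 0.08688351439893} 0.1822
scene {'fov_y': 50.413686717220955, 'cx': 259.1784617951876, 'cy': 185.0481961725362, 'extrinsics': array([[-0.75271417,  0.26005592, -0.60480765,  0.02664222],
       [-0.65800505, -0.32680296,  0.67840193,  0.40930976],
       [-0.02123049,  0.90860924,  0.41710733,  0.44572622],
       [ 0.        ,  0.        ,  0.        ,  1.        ]])}
level_rod 0.48 [222. 211. 130.  88.] [ 0.533 
[... 290 characters left out ...]
106  0.017]
disc_thin 0.74 [264. 221.  21.  10.] [ 0.526 -0.166  0.012]
top {'fov_y': 46.11361798818214, 'cx': 253.18261075665737, 'cy': 191.14721614216106, 'extrinsics': array([[ 0.06776722,  0.97559779, -0.20884575,  0.34625103],
       [-0.99769775,  0.0668132 , -0.0116277 , -0.17005066],
       [ 0.0026097 ,  0.20915291,  0.97787947,  1.0893227 ],
       [ 0.        ,  0.        ,  0.        ,  1.        ]])}
level_rod 0.77 [358. 215.  62.  33.] [ 0.536 -0.416  0.015]
shelf 0.85 [218. 199. 117.  53.] [ 0.541 -0.071  0.064]
knob 0.6 [258. 203.  26.  31.] [ 0.531 -0.17   0.1  ]
jaw 0.51 [203. 189.  49.  12.] [ 0.56  -0.037  0.07 ]
shelf_base 0.6 [217. 203. 128.  71.] [ 0.532 -0.068  0.06 ]
```

```bash
python3 - <<'E'
from h import *
a=cv2.imread("pics/scene0.png");b=cv2.imread("pics/top0.png")
cv2.imwrite("pics/a.png",np.vstack([cv2.resize(a[130:320,100:360],(800,585))[:, :]])[:300*2])
cv2.imwrite("pics/b.png",cv2.resize(b[120:290,130:410],(800,486)))
E
```

```text
(no output)
```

View pics/a.png

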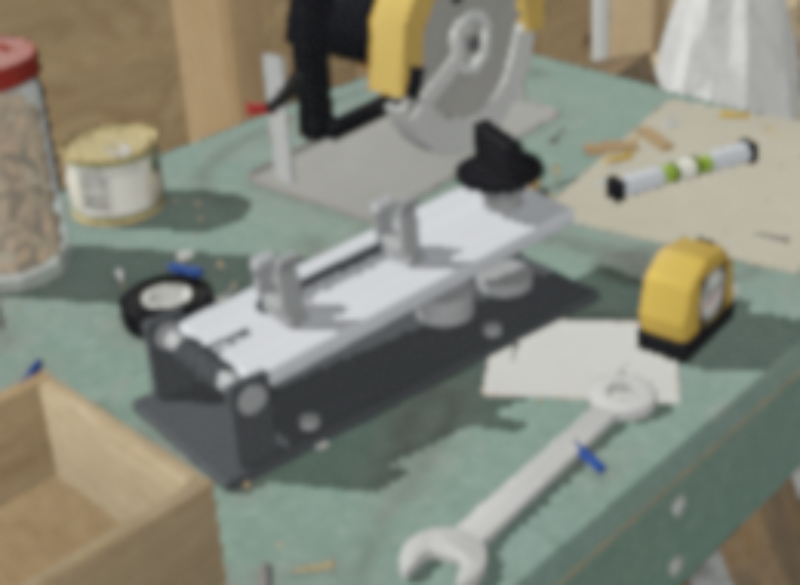

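View pics/b.png

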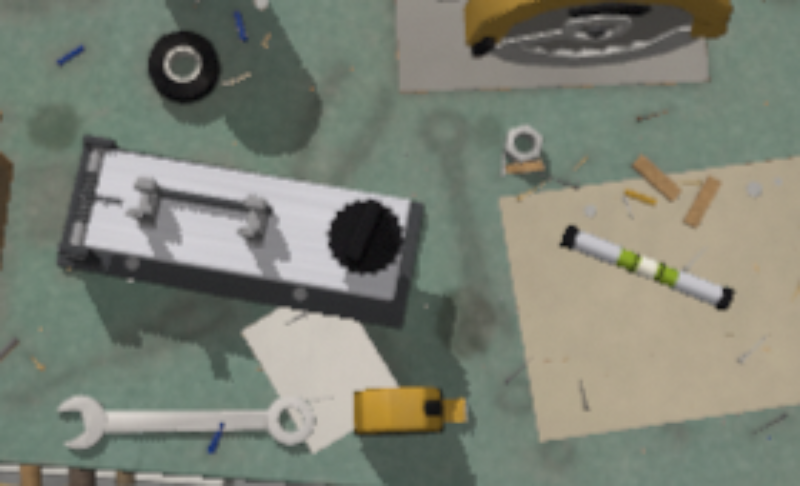

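```bash
cat >> h.py <<'E'
def axis(Q):
    Q=Q[np.isfinite(Q).all(1)];c,s,a=cv2.minAreaRect(Q[:,:2].astype(np.float32)*1000)
    b=cv2.boxPoints((c,s,a));e1,e2=b[1]-b[0],b[2]-b[1];e=e1 if np.hypot(*e1)>np.hypot(*e2) else e2
    e=e*np.sign(e[1]);return np.round(c,1),np.round(s,1),"yaw of long axis from +y (ccw)",round(np.degrees(np.arctan2(-e[0],e[1])),2)
E
python3 - <<'E'
from h import *
c,P,E,f=snap("top")
for l in("level_rod","shelf_base","shelf"):
    r=cut_out(l,"top")[0];m=cv2.erode(r["region"].astype(np.uint8),np.ones((2,2)))>0
    Q=P[m]
    if l=="shelf":
        Q=Q[(Q[:,2]>.045)&(Q[:,2]<.075)]
    print(l,axis(Q))
E
```

```text
level_rod (array([544.1, -68.3]), array([269.9,  84. ]), 'yaw of long axis from +y (ccw)', np.float32(-6.55))
shelf_base (array([542.6, -65.6]), array([299.6, 109.5]), 'yaw of long axis from +y (ccw)', np.float32(-6.28))
shelf (array([543.5, -66.5]), array([271. ,  82.8]), 'yaw of long axis from +y (ccw)', np.float32(-6.58))
```

>>> step_arm(
  rows=[
    [0.03,-0.055,0,0,0,-8],
    [0.03,-0.055,0,0,0,-8],
    [0.03,-0.055,0,0,0,-8],
    [0.03,-0.055,0,0,0,-8],
    [0.03,-0.055,0,0,0,-8],
    [0.03,-0.055,0,0,0,-8],
    [0.03,-0.055,0,0,0,-8],
    [0.03,-0.055,0,0,0,-8],
    [0.03,-0.055,0,0,0,-4],
    [0.03,-0.055,0,0,0,0],
    [0,-0.05,0,0,0,0],
    [0,0,0,0,0,0],
  ],
)

```text
time: 2.5
position: [0.531, -0.0214, 0.4048]
tool_rot: [0.707, 0.707, -0.0, 0.001]
ft_force: [0.4, 0.5, -0.2]
grip_width: 0.087
grip_force: 0.0
```

```bash
python3 - <<'E'
from h import *
c,P,E,f=snap("wrist");cv2.imwrite("pics/w1.png",c["pixels"]);np.save("w1P.npy",P)
for l in("shelf_base","shelf","jaw","knob","clip_seat","knob_top"):
    for r in cut_out(l,"wrist")[:1]:
        m=cv2.erode(r["region"].astype(np.uint8),np.ones((3,3)))>0
        print(l,round(r["confidence"],2),r["extent"],axis(P[m]),np.nanpercentile(P[m][:,2],[5,50,95]).round(4))
c,P,E,f=snap("top")
for r in cut_out("level_rod","top"):print(r["confidence"],axis(P[r["region"]]))
E
```

```text
shelf_base 0.79 [272.9, 189.2, 114.8, 226.5] (array([544.6, -61. ]), array([295.9, 108. ]), 'yaw of long axis from +y (ccw)', np.float32(-6.57)) [0.0077 0.0596 0.0712]
shelf 0.82 [275.2, 197.0, 97.8, 206.3] (array([546.1, -47. ]), array([241.9,  82.9]), 'yaw of long axis from +y (ccw)', np.float32(-6.92)) [0.0548 0.0608 0.0721]
jaw 0.7 [286.5, 192.4, 17.6, 85.9] (array([559.3, -30.5]), array([97.4,  8. ]), 'yaw of long axis from +y (ccw)', np.float32(-6.26)) [0.0678 0.0712 0.095 ]
clip_seat 0.85 [274.1, 197.4, 100.9, 212.0] (array([546.1, -49.4]), array([238. ,  80.9]), 'yaw of long axis from +y (ccw)', np.float32(-6.59)) [0.0548 0.0608 0.0719]
0.93 (array([ 539.9, -409.9]), array([149.1,  22.5]), 'yaw of long axis from +y (ccw)', np.float32(-18.62))
```

View pics/w1.png

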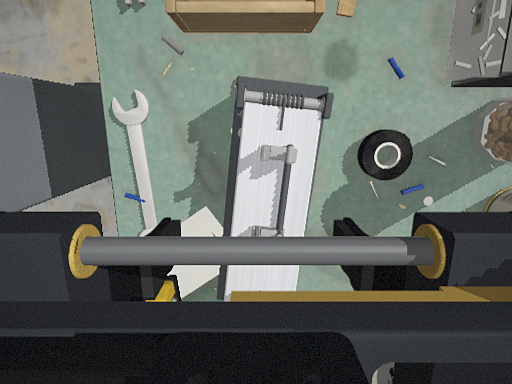

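```bash
python3 - <<'E'
import numpy as np
for n in("scene","top"):
    P=np.load(n+"P.npy")
    for x0 in np.arange(.40,.8,.04):
        print(n,round(x0,2),[round(float(np.nanmax(np.append(P[(P[...,0]>x0)&(P[...,0]<x0+.04)&(P[...,1]>y0)&(P[...,1]<y0+.1)][:,2],0))),3) for y0 in(-.6,-.5,-.4,-.3,-.2,-.1)])
E
```

```text
scene 0.4 [0.002, 0.0, 0.001, 0.062, 0.063, 0.006]
scene 0.44 [0.0, 0.001, 0.0, 0.005, 0.007, 0.0]
scene 0.48 [0.0, 0.016, 0.0, 0.006, 0.123, 0.064]
scene 0.52 [0.002, 0.015, 0.016, 0.006, 0.123, 0.11]
scene 0.56 [0.003, 0.006, 0.016, 0.0, 0.068, 0.067]
scene 0.6 [0.0, 0.006, 0.006, 0.0, 0.0, 0.0]
scene 0.64 [0.0, 0.001, 0.001, 0.0, 0.0, 0.017]
scene 0.68 [0.0, 0.18, 0.204, 0.194, 0.002, 0.017]
scene 0.72 [0.0, 0.15, 0.204, 0.203, 0.147, 0.006]
scene 0.76 [0.0, 0.196, 0.225, 0.224, 0.161, 0.0]
top 0.4 [0.005, 0.006, 0.006, 0.067, 0.068, 0.005]
top 0.44 [0.007, 0.006, 0.006, 0.01, 0.011, 0.005]
top 0.48 [0.005, 0.021, 0.005, 0.013, 0.127, 0.069]
top 0.52 [0.004, 0.022, 0.021, 0.072, 0.128, 0.115]
top 0.56 [0.009, 0.013, 0.02, 0.074, 0.098, 0.093]
top 0.6 [0.004, 0.012, 0.02, 0.017, 0.006, 0.011]
top 0.64 [0.004, 0.007, 0.018, 0.018, 0.006, 0.021]
top 0.68 [0.53, 0.531, 0.531, 0.531, 0.543, 0.544]
top 0.72 [0.531, 0.531, 0.531, 0.531, 0.543, 0.543]
top 0.76 [0.529, 0.529, 0.23, 0.227, 0.15, 0.006]
```

>>> step_arm(
  rows=[
    [0,-0.055,0,0,0,-3],
    [0,-0.055,0,0,0,-3],
    [0,-0.055,0,0,0,-3],
    [0,-0.055,0,0,0,-3],
    [0,-0.055,0,0,0,-3],
    [0,-0.055,0,0,0,-3],
    [0,-0.055,0,0,0,0],
    [0,-0.055,0,0,0,0],
    [0,0,0,0,0,0],
    [0,0,0,0,0,0],
  ],
)

```text
time: 4.2
position: [0.5305, -0.4572, 0.4041]
tool_rot: [0.807, 0.59, 0.0, -0.001]
ft_force: [0.3, 0.4, 0.6]
grip_width: 0.087
grip_force: 0.0
```

```bash
python3 - <<'E'
from h import *
c,P,E,f=snap("wrist");cv2.imwrite("pics/w2.png",c["pixels"])
for r in cut_out("level_rod","wrist")[:2]:
    m=r["region"];print(round(r["confidence"],2),r["extent"],axis(P[m]),np.nanpercentile(P[m][:,2],[5,50,95]).round(4))
E
```

```text
0.69 [252.1, 128.7, 19.4, 130.3] (array([ 539. , -407.3]), array([147.7,  19.6]), 'yaw of long axis from +y (ccw)', np.float32(-18.3)) [0.0115 0.0169 0.019 ]
```

>>> step_arm(
  rows=[
    [0.0085,0.05,-0.02,0,0,-0.4],
    [0,0,-0.06,0,0,0],
    [0,0,-0.06,0,0,0],
    [0,0,-0.04,0,0,0],
    [0,0,-0.025,0,0,0],
    [0,0,-0.013,0,0,0],
    [0,0,0,0,0,0],
    [0,0,0,0,0,0],
  ],
)

```text
time: 5.3
position: [0.5395, -0.4081, 0.1883]
tool_rot: [0.809, 0.587, 0.0, 0.001]
ft_force: [0.4, -0.8, 0.5]
grip_width: 0.0865
grip_force: 0.0
```

>>> step_arm(
  rows=[
    [0,0,0,0,0,0],
    [0,0,0,0,0,0],
    [0,0,0,0,0,0],
    [0,0,0,0,0,0],
    [0,0,0,0,0,0],
    [0,0,0,0,0,0],
  ],
  jaw=0.0,
  squeeze=45,
)

```text
time: 6.05
position: [0.5388, -0.408, 0.1867]
tool_rot: [0.81, 0.587, -0.0, -0.0]
ft_force: [-1.0, -0.6, -1.0]
grip_width: 0.0348
grip_force: 0.0
```

>>> step_arm(
  rows=[
    [0,0,-0.002,0,0,0],
    [0,0,0,0,0,0],
    [0,0,0,0,0,0],
    [0,0,0,0,0,0],
    [0,0,0,0,0,0],
    [0,0,0,0,0,0],
  ],
)

```text
time: 6.8
position: [0.5388, -0.408, 0.1847]
tool_rot: [0.81, 0.587, -0.0, -0.0]
ft_force: [0.0, -0.6, -0.8]
grip_width: 0.0163
grip_force: 45.0
```

>>> step_arm(
  rows=[
    [0,0,0.06,0,0,0],
    [0,0,0.06,0,0,0],
    [0,0.02,0.04,0,0,0],
    [0.001,0.05,0,0,0,2],
    [0.001,0.05,0,0,0,2],
    [0.001,0.05,0,0,0,2],
    [0.001,0.05,0,0,0,2],
    [0.001,0.05,0,0,0,2],
    [0.001,0.05,0,0,0,2],
    [0.001,0.047,0,0,0,0],
    [0,0,0,0,0,0],
    [0,0,0,0,0,0],
  ],
)

```text
time: 8.3
position: [0.546, -0.0412, 0.345]
tool_rot: [0.744, 0.669, 0.0, 0.001]
ft_force: [0.2, -0.0, -1.6]
grip_width: 0.0163
grip_force: 45.0
```

```bash
python3 - <<'E'
from h import *
print(get_obs()["position"],get_obs()["grip_width"])
c,P,E,f=snap("wrist");cv2.imwrite("pics/w3.png",c["pixels"]);np.save("w3P.npy",P)
cv2.imwrite("pics/w3c.png",cv2.resize(c["pixels"][40:260,180:380],None,fx=2.7,fy=2.7,interpolation=cv2.INTER_CUBIC))
for l in("level_rod","jaw","shelf","shelf_base"):
  for r in cut_out(l,"wrist")[:1]:
    m=r["region"];print(l,round(r["confidence"],2),r["extent"],axis(P[m]),np.nanpercentile(P[m][:,2],[5,50,95]).round(4))
E
```

```text
[ 0.54603299 -0.04117531  0.34495877] 0.016294124508806147
level_rod 0.71 [256.1, 193.3, 42.2, 194.3] (array([546.6, -40.7]), array([165.1,  33.4]), 'yaw of long axis from +y (ccw)', np.float32(-5.51)) [0.1725 0.1776 0.1795]
jaw 0.71 [275.4, 173.5, 10.6, 89.4] (array([561.5, -22.9]), array([78.4, 10.1]), 'yaw of long axis from +y (ccw)', np.float32(-6.45)) [0.0663 0.0709 0.0951]
shelf 0.23 [260.6, 170.7, 121.2, 241.6] (array([548.9, -23.3]), array([224.8, 114.8]), 'yaw of long axis from +y (ccw)', np.float32(-7.57)) [0.0075 0.0576 0.0641]
shelf_base 0.9 [259.7, 169.7, 120.6, 241.1] (array([548.8, -20.9]), array([222.6, 113.9]), 'yaw of long axis from +y (ccw)', np.float32(-8.59)) [0.0075 0.0576 0.064 ]
```

View pics/w3c.png

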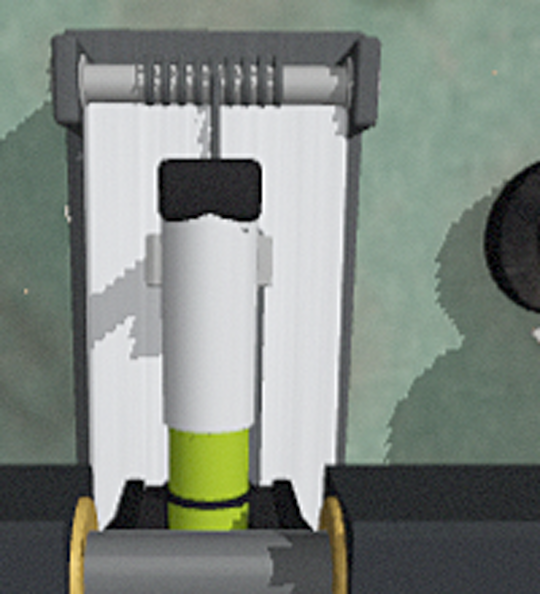

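```bash
python3 - <<'E'
from h import *
a=np.radians(6.45);yd=np.array([np.sin(a),np.cos(a)]);xd=np.array([np.cos(a),-np.sin(a)])
C=np.array([.5430,-.065])
for n in("w1P","w3P"):
    P=np.load(n+".npy").reshape(-1,3);X=(P[:,:2]-C)@xd*1e3;Y=(P[:,:2]-C)@yd*1e3;Z=P[:,2]*1e3
    print(n)
    for y0 in range(-40,120,20):
        s=(Y>y0)&(Y<y0+20)&(abs(X)<70)
        b=s&(Z>48)&(Z<90); g=s&(Z<12)&(Z>5)
        print(y0,"board x",np.percentile(X[b],[1,99]).round(1) if b.sum()>20 else 0,"base x",np.percentile(X[g],[1,99]).round(1) if g.sum()>20 else 0)
    s=(abs(X)<40)&(Z>78)&(Z<120)&(Y>-60)&(Y<110)
    for x0 in range(-24,26,2):
        t=s&(X>=x0)&(X<x0+2)
        if t.sum():print(x0,t.sum(),"Y",np.percentile(Y[t],[2,98]).round(0),"Zmax",Z[t].max().round(0))
# edge fit of yaw
    for y in (0,):
        pts=[]
        for y0 in range(0,110,4):
            b=(Y>y0)&(Y<y0+4)&(Z>48)&(Z<75)&(abs(X)<60)
            if b.sum()>10:pts.append((y0+2,X[b].min(),X[b].max()))
        p=np.array(pts);print("slopes deg",np.degrees(np.polyfit(p[:,0],p[:,1],1)),np.degrees(np.polyfit(p[:,0],p[:,2],1)), p[:,1:].mean(0).round(1))
E
```

```text
w1P
-40 board x [-40.3 -17.5] base x [-53.5  55.9]
-20 board x [-39.6  42.1] base x [-53.4  56.1]
0 board x [-39.4  42.2] base x [-53.2  56.2]
20 board x [-39.4  42.1] base x [-53.3  56.2]
40 board x [-39.4  42.4] base x [-53.2  56. ]
60 board x [-39.6  42.5] base x [-53.1  56.2]
80 board x [-39.3  42.3] base x [-53.1  56.2]
100 board x [-43.9  47.1] base x [-53.   56.4]
-18 15 Y [71. 83.] Zmax 106.0
-16 32 Y [71. 84.] Zmax 108.0
-14 47 Y [-14.  84.] Zmax 107.0
-12 41 Y [-8. 84.] Zmax 102.0
-10 31 Y [-8. 83.] Zmax 99.0
-8 1 Y [-14. -14.] Zmax 79.0
-6 2 Y [-13. -11.] Zmax 79.0
-4 2 Y [-14. -13.] Zmax 78.0
-2 2 Y [-13. -11.] Zmax 79.0
0 3 Y [-14. -10.] Zmax 79.0
2 1 Y [-10. -10.] Zmax 79.0
4 2 Y [-12.  -8.] Zmax 78.0
6 17 Y [18. 83.] Zmax 96.0
8 48 Y [-9. 85.] Zmax 99.0
10 44 Y [-4. 86.] Zmax 99.0
12 48 Y [-9. 84.] Zmax 97.0
14 40 Y [-8. 83.] Zmax 97.0
16 23 Y [-8. 82.] Zmax 96.0
slopes deg [ 1.23925991e-01 -2.29881685e+03] [2.79911454e-01 2.45835436e+03] [-40.   43.2]
w3P
-40 board x 0 base x 0
-20 board x [-37.8  38.4] base x [-53.4  55.8]
0 board x [-39.2  42.5] base x [-52.9  56.3]
20 board x [-39.9  42.7] base x [-53.2  56.3]
40 board x [-39.5  43. ] base x [-53.2  56.5]
60 board x [-39.3  43.2] base x [-53.   56.6]
80 board x [-39.7  42.9] base x [-53.1  56.5]
100 board x [-44.7  48.6] base x [-52.6  56.4]
-18 20 Y [71. 84.] Zmax 107.0
-16 60 Y [71. 84.] Zmax 108.0
-14 40 Y [71. 84.] Zmax 107.0
12 21 Y [70. 84.] Zmax 96.0
14 47 Y [70. 83.] Zmax 96.0
16 49 Y [70. 83.] Zmax 96.0
slopes deg [-9.54220694e-02 -2.26778242e+03] [9.13254766e-01 2.40686155e+03] [-39.7  42.9]
```

```bash
python3 - <<'E'
from h import *
a=np.radians(6.45);yd=np.array([np.sin(a),np.cos(a)]);xd=np.array([np.cos(a),-np.sin(a)])
C=np.array([.5430,-.065])
P=np.load("w3P.npy").reshape(-1,3);X=(P[:,:2]-C)@xd*1e3;Y=(P[:,:2]-C)@yd*1e3;Z=P[:,2]*1e3
s=(Z>160)&(Z<185)&(abs(X)<20)
for y0 in range(30,110,6):
    t=s&(Y>y0)&(Y<=y0+6)
    if t.sum()>5:print(y0,np.percentile(X[t],[2,98]).round(1),X[t].mean().round(2),np.percentile(Z[t],95).round(1))
print("end Y",np.percentile(Y[s],99.5))
E
```

```text
30 [-16.5  16.7] 0.13 183.6
36 [-7.7  7.9] 0.1 178.7
42 [-7.6  7.6] 0.03 178.3
48 [-8.6  8.5] -0.0 179.3
54 [-8.6  8.5] 0.08 179.1
60 [-8.5  8.4] 0.07 179.3
66 [-8.4  8.8] 0.2 179.2
72 [-8.4  8.7] 0.09 179.3
78 [-8.3  8.5] 0.1 179.3
84 [-8.3  8.5] 0.08 179.5
90 [-8.9  8.9] 0.02 180.0
96 [-8.4  8.4] 0.01 179.7
end Y 98.47107496829904
```

>>> step_arm(
  rows=[
    [0.0022,0.0063,-0.01,0,0,0],
    [0,0,-0.02,0,0,0],
    [0,0,-0.02,0,0,0],
    [0,0,-0.01,0,0,0],
    [0,0,-0.005,0,0,0],
    [0,0,-0.005,0,0,0],
    [0,0,0,0,0,0],
    [0,0,0,0,0,0],
  ],
)

```text
time: 9.55
position: [0.5478, -0.0347, 0.275]
tool_rot: [0.744, 0.668, -0.0, -0.0]
ft_force: [-2.5, 0.3, -1.3]
grip_width: 0.0169
grip_force: 45.0
```

>>> step_arm(
  rows=[
    [0,0,-0.003,0,0,0],
    [0,0,-0.003,0,0,0],
    [0,0,-0.003,0,0,0],
    [0,0,-0.003,0,0,0],
    [0,0,0,0,0,0],
  ],
)

```text
time: 10.18
position: [0.548, -0.0346, 0.2623]
tool_rot: [0.744, 0.669, -0.0, -0.0]
ft_force: [-1.9, -0.2, -1.6]
grip_width: 0.0167
grip_force: 45.0
```

>>> step_arm(
  rows=[
    [0,0,-0.002,0,0,0],
    [0,0,-0.002,0,0,0],
    [0,0,-0.002,0,0,0],
    [0,0,0,0,0,0],
  ],
)

```text
time: 10.68
position: [0.5483, -0.0349, 0.2569]
tool_rot: [0.744, 0.668, 0.0, 0.0]
ft_force: [-1.2, -0.1, 1.9]
grip_width: 0.0166
grip_force: 45.0
```

```bash
python3 - <<'E'
from h import *
c,P,E,f=snap("wrist")
d,Q,_,_=snap("scene");
cv2.imwrite("pics/m4.png",np.hstack([cv2.resize(c["pixels"][20:250,150:400],(400,368)),cv2.resize(d["pixels"][130:290,140:314],(400,368))]))
a=np.radians(6.45);yd=np.array([np.sin(a),np.cos(a)]);xd=np.array([np.cos(a),-np.sin(a)])
C=np.array([.5430,-.065])
X=(P[...,:2]-C)@xd*1e3;Y=(P[...,:2]-C)@yd*1e3;Z=P[...,2]*1e3
for x0 in range(-24,26,2):
    t=(X>=x0)&(X<x0+2)&(Y>66)&(Y<94)
    print(x0,"Y69-84 z",np.nanpercentile(Z[t&(Y<86)],[5,50,98]).round(1), end="; ")
b=(abs(X)>22)&(abs(X)<36)&(Z>45)&(Z<85)&(Y>0)&(Y<110)
print(np.polyfit(Y[b],Z[b],1))
E
```

```text
-24 Y69-84 z [ 56.6 160.3 168.9]; -22 Y69-84 z [ 56.7 162.  169. ]; -20 Y69-84 z [ 56.9 161.8 169.1]; -18 Y69-84 z [ 57.1 160.7 168.8]; -16 Y69-84 z [ 57.1 154.4 169. ]; -14 Y69-84 z [ 57.6 152.3 168.8]; -12 Y69-84 z [ 57.4 149.3 168.3]; -10 Y69-84 z [57.2 93.1 97.8]; -8 Y69-84 z [81.8 83.6 89.2]; -6 Y69-84 z [84.8 86.3 88.1]; -4 Y69-84 z [86.9 88.2 89.5]; -2 Y69-84 z [87.8 89.1 90.2]; 0 Y69-84 z [88.3 89.4 90.7]; 2 Y69-84 z [88.5 89.4 90.6]; 4 Y69-84 z [87.9 88.9 90.2]; 6 Y69-84 z [86.7 88.2 91.5]; 8 Y69-84 z [85.8 92.1 94. ]; 10 Y69-84 z [90.9 93.1 94.7]; 12 Y69-84 z [ 63.   93.  160.3]; 14 Y69-84 z [ 65.  156.7 168.9]; 16 Y69-84 z [ 63.9 157.4 169. ]; 18 Y69-84 z [ 57.2 162.7 168.8]; 20 Y69-84 z [ 56.9 162.5 169.1]; 22 Y69-84 z [ 56.7 159.2 169.1]; 24 Y69-84 z [ 56.4 158.2 168.9]; [-4.25904270e-02  6.04668275e+01]
```

View pics/m4.png

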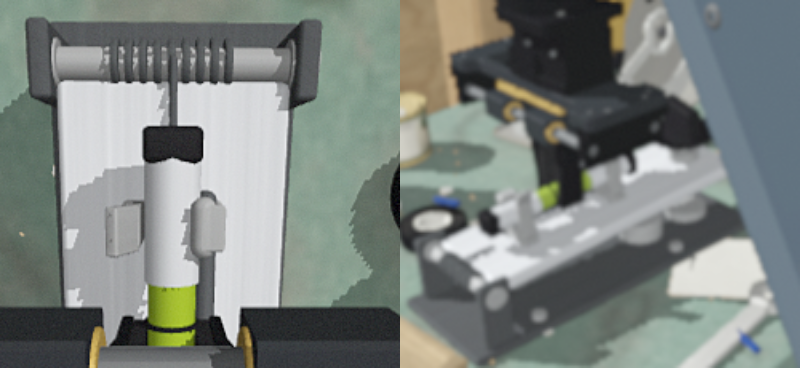

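>>> step_arm(
  rows=[
    [0,0,-0.002,0,0,0],
    [0,0,-0.001,0,0,0],
    [0,0,0,0,0,0],
  ],
)

```text
time: 11.15
position: [0.5484, -0.0351, 0.2539]
tool_rot: [0.744, 0.668, 0.0, 0.001]
ft_force: [-1.0, -3.1, 4.3]
grip_width: 0.0166
grip_force: 45.0
```

>>> step_arm(
  rows=[
    [0,0,-0.001,0,0,0],
    [0,0,-0.001,0,0,0],
    [0,0,0,0,0,0],
  ],
)

```text
time: 11.52
position: [0.5485, -0.0352, 0.2522]
tool_rot: [0.744, 0.669, 0.0, 0.001]
ft_force: [-1.8, -4.3, 6.2]
grip_width: 0.0165
grip_force: 45.0
```

>>> step_arm(
  rows=[
    [0,0,-0.001,0,0,0],
    [0,0,-0.001,0,0,0],
    [0,0,0,0,0,0],
  ],
)

```text
time: 11.9
position: [0.5485, -0.0355, 0.2505]
tool_rot: [0.744, 0.669, 0.0, 0.001]
ft_force: [-3.3, -6.0, 8.1]
grip_width: 0.0169
grip_force: 45.0
```

```bash
cat >> h.py <<'E'
def frame(P):
    a=np.radians(6.45);yd=np.array([np.sin(a),np.cos(a)]);xd=np.array([np.cos(a),-np.sin(a)]);C=np.array([.5430,-.065])
    return (P[...,:2]-C)@xd*1e3,(P[...,:2]-C)@yd*1e3,P[...,2]*1e3
def board():
    c,P,E,f=snap("wrist");X,Y,Z=frame(P)
    b=(abs(X)>22)&(abs(X)<36)&(Z>45)&(Z<85)&(Y>0)&(Y<108)
    t=(abs(X-1.5)<1.5)&(Z<105)&(Y>48)&(Y<105)&(Z>75)
    n=(X>6)&(X<20)&(Y>71)&(Y<84)&(Z<110)
    p=np.polyfit(Y[b],Z[b],1);print("board slope, z at 30",p[0],np.polyval(p,30),"tube slope, top at 30",(lambda q:(q[0],np.polyval(q,30)))(np.polyfit(Y[t],Z[t],1)))
    for x0 in range(6,20,2):print(x0,np.nanpercentile(Z[n&(X>=x0)&(X<x0+2)],[50,98]).round(1),end=" ")
    return c,P
E
python3 -c "
from h import *
board()"
```

```text
board slope, z at 30 0.014986429019113234 53.55169620702144 tube slope, top at 30 (np.float64(0.026623236889129227), np.float64(83.64569322379639))
6 [84.  88.7] 8 [88.9 90.3] 10 [89.9 91.4] 12 [89.9 91.6] 14 [89.8 91.5] 16 [89.8 91.2] 18 [55.3 60.8]
```

>>> step_arm(
  rows=[
    [0,0,-0.001,0,0,0],
    [0,0,-0.001,0,0,0],
    [0,0,0,0,0,0],
  ],
)

```text
time: 12.32
position: [0.5485, -0.0355, 0.2502]
tool_rot: [0.744, 0.669, 0.0, 0.002]
ft_force: [-5.8, -4.9, 19.5]
grip_width: 0.0166
grip_force: 45.0
```

```bash
python3 -c "
from h import *
c,P=board();cv2.imwrite('pics/w5.png',c['pixels'])"
```

```text
board slope, z at 30 0.01611975536051438 53.439635149441436 tube slope, top at 30 (np.float64(0.02749288981062448), np.float64(83.45915483810874))
6 [84.  88.5] 8 [88.6 90.5] 10 [90.  91.4] 12 [89.6 91.1] 14 [89.8 91.4] 16 [89.6 91. ] 18 [55.5 61. ]
```

>>> step_arm(
  rows=[
    [0,0,0.003,0,0,0],
    [0,0,0.003,0,0,0],
    [0,0,0.002,0,0,0],
    [0,0,0,0,0,0],
  ],
)

```text
time: 12.88
position: [0.5485, -0.0345, 0.2558]
tool_rot: [0.744, 0.669, 0.001, 0.0]
ft_force: [2.3, -0.6, 1.6]
grip_width: 0.0168
grip_force: 45.0
```

```bash
python3 -c "
from h import *
c,P=board()"
```

```text
board slope, z at 30 -0.034378802916147345 58.411547711143506 tube slope, top at 30 (np.float64(-0.00914012109416472), np.float64(88.76433819519849))
6 [87.2 91.9] 8 [91.8 93.3] 10 [92.6 94.1] 12 [92.5 94. ] 14 [92.7 94. ] 16 [92.4 94.1] 18 [57.  62.7]
```

>>> step_arm(
  rows=[
    [0,0,0,0,0,0],
    [0,0,0.001,0,0,0],
    [0,0,0.001,0,0,0],
    [0,0,0,0,0,0],
  ],
  jaw=0.036,
)

```text
time: 13.42
position: [0.548, -0.0347, 0.2577]
tool_rot: [0.744, 0.668, -0.0, -0.0]
ft_force: [0.9, 0.1, -0.0]
grip_width: 0.0356
grip_force: 0.0
```

```bash
python3 -c "
from h import *
c,P=board()"
```

```text
board slope, z at 30 -0.08572531697066325 62.63491015094647 tube slope, top at 30 (np.float64(-0.04376106656179886), np.float64(91.25711907163898))
6 [87.8 92.6] 8 [93.3 95.2] 10 [94.3 95.5] 12 [94.4 96. ] 14 [94.4 96.2] 16 [94.1 95.6] 18 [58.2 63.3]
```

>>> step_arm(
  rows=[
    [0,0,0.015,0,0,0],
    [0,0,0.04,0,0,0],
    [0,-0.01,0.05,0,0,0],
    [-0.005,-0.055,0,0,0,0],
    [-0.01,-0.055,0,0,0,0],
    [-0.005,-0.055,0,0,0,0],
    [0,-0.025,0,0,0,0],
    [0,0,0,0,0,0],
    [0,0,0,0,0,0],
  ],
  jaw=0.087,
)

```text
time: 14.6
position: [0.528, -0.2332, 0.3627]
tool_rot: [0.743, 0.669, 0.0, -0.001]
ft_force: [-0.3, 0.6, -0.6]
grip_width: 0.0871
grip_force: 0.0
```

```bash
python3 - <<'E'
from h import *
c,P,E,f=snap("wrist");cv2.imwrite("pics/w6.png",cv2.resize(c["pixels"][20:290,130:400],(600,600),interpolation=cv2.INTER_CUBIC))
X,Y,Z=frame(P);np.save("w6P.npy",P)
k=(Z>105)&(Z<140)&(abs(X)<45)&(Y>-160)&(Y<-60)
hi=k&(Z>np.nanmax(Z[k])-10)
print("bar",axis(P[hi]),np.percentile(Z[hi],[5,50,95]).round(1),X[hi].mean(),Y[hi].mean())
for l in("knob","knob_top"):
  for r in cut_out(l,"wrist")[:1]:print(l,r["confidence"],r["extent"],axis(P[r["region"]]))
b=(abs(X)>22)&(abs(X)<36)&(Z>45)&(Z<90)&(Y>-60)&(Y<108)
t=(abs(X-1.5)<1.5)&(Z<115)&(Z>80)&(Y>-60)&(Y<110)
print(np.polyfit(Y[b],Z[b],1))
for y0 in range(-60,115,8):
    s=t&(Y>=y0)&(Y<y0+8)
    if s.sum()>3:print(y0+4,np.median(Z[s]).round(1),np.median(Z[b&(Y>=y0)&(Y<y0+8)]).round(1),end="; ")
E
```

```text
bar (array([ 533.1, -166.8]), array([14.3, 49.9]), 'yaw of long axis from +y (ccw)', np.float32(70.43)) [122.8 124.9 126.2] 1.5897397331180438 -102.14211757812552
knob 0.87 [254.9, 118.7, 75.9, 79.8] (array([ 533.1, -166.9]), array([58.6, 60.8]), 'yaw of long axis from +y (ccw)', np.float32(8.79))
knob_top 0.75 [255.4, 117.4, 73.9, 77.6] (array([ 530.3, -171.3]), array([72.1, 64.1]), 'yaw of long axis from +y (ccw)', np.float32(-39.3))
[-0.06358065 63.46300741]
-40 95.9 66.1; -32 96.7 65.5; -24 95.8 65.0; -16 95.5 64.5;
```

View pics/w6.png

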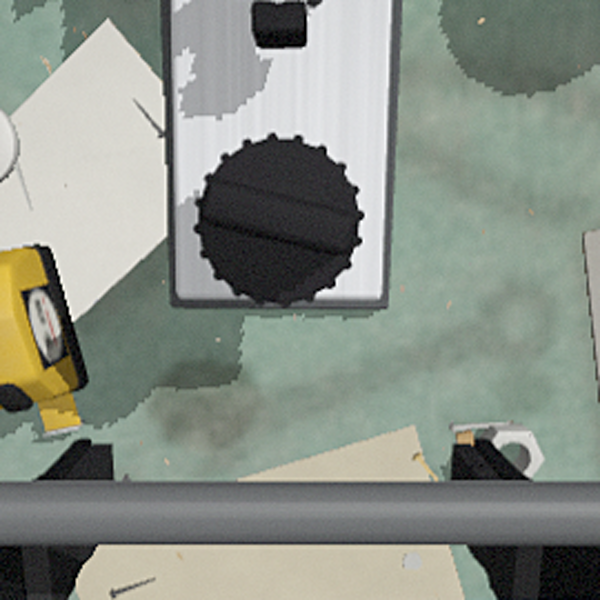

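>>> step_arm(
  rows=[
    [0.001,0.01,0,0,0,9.6],
    [0.001,0.01,0,0,0,9.6],
    [0.001,0.01,0,0,0,9.6],
    [0.001,0.01,0,0,0,9.6],
    [0.001,0.01,0,0,0,9.6],
    [0,0.01,0,0,0,9.6],
    [0,0.0065,0,0,0,9.6],
    [0,0,0,0,0,9.6],
    [0,0,0,0,0,0],
    [0,0,0,0,0,0],
    [0,0,0,0,0,0],
  ],
  jaw=0.045,
)

```text
time: 16.12
position: [0.5331, -0.168, 0.3628]
tool_rot: [0.168, 0.986, 0.0, -0.0]
ft_force: [0.5, 0.4, 0.1]
grip_width: 0.0448
grip_force: 0.0
```

```bash
python3 - <<'E'
from h import *
o=get_obs();print(o["q"].round(2),o["grip_width"],R.from_quat(o["tool_rot"]).as_matrix()[:,1])
c,P,E,f=snap("wrist");d,Q,_,_=snap("scene");t,_,_,_=snap("top")
cv2.imwrite("pics/m7.png",np.vstack([np.hstack([cv2.resize(c["pixels"],(400,300)),cv2.resize(d["pixels"][130:290,140:353],(400,300),interpolation=cv2.INTER_CUBIC)]),cv2.resize(t["pixels"][150:250,150:416],(800,300),interpolation=cv2.INTER_CUBIC)]))
E
```

```text
[-0.51  0.49  1.64  0.    1.01 -1.74] 0.0447982578941209 [3.31587257e-01 9.43424555e-01 2.16407886e-05]
```

View pics/m7.png

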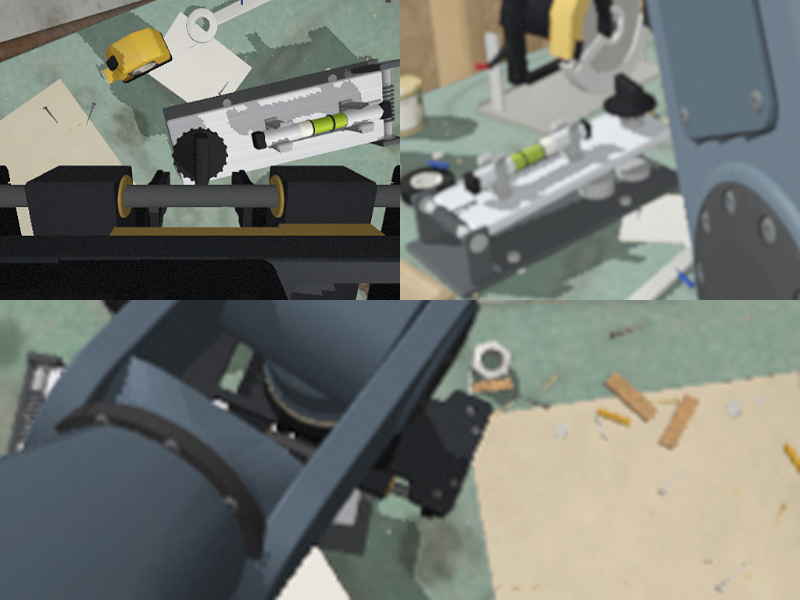

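>>> step_arm(
  rows=[
    [0,0.001,-0.03,0,0,0],
    [0,0,-0.03,0,0,0],
    [0,0,-0.012,0,0,0],
    [0,0,-0.006,0,0,0],
    [0,0,0,0,0,0],
    [0,0,0,0,0,0],
  ],
)

```text
time: 17.02
position: [0.5334, -0.1674, 0.2856]
tool_rot: [0.168, 0.986, -0.0, 0.001]
ft_force: [0.4, -1.4, -0.5]
grip_width: 0.0446
grip_force: 0.0
```

>>> step_arm(
  rows=[
    [0,0,0,0,0,0],
    [0,0,0,0,0,0],
    [0,0,0,0,0,0],
    [0,0,0,0,0,0],
    [0,0,0,0,0,0],
    [0,0,0,0,0,0],
  ],
  jaw=0.0,
  squeeze=25,
)

```text
time: 17.77
position: [0.533, -0.1676, 0.2848]
tool_rot: [0.167, 0.986, -0.001, -0.0]
ft_force: [-1.2, -2.0, 1.1]
grip_width: 0.0149
grip_force: 24.4
```

>>> step_arm(
  rows=[
    [0,-0.001,-0.005,0,0,0],
    [0,-0.001,-0.005,0,0,0],
    [0,-0.001,-0.005,0,0,0],
    [0,-0.001,-0.003,0,0,0],
    [0,0,0,0,0,0],
  ],
)

```text
time: 18.4
position: [0.5327, -0.1714, 0.2665]
tool_rot: [0.168, 0.986, 0.0, -0.001]
ft_force: [-2.5, -3.7, 3.9]
grip_width: 0.014
grip_force: 25.0
```

>>> step_arm(
  rows=[
    [0,0,-0.002,0,0,0],
    [0,0,-0.002,0,0,0],
    [0,0,0,0,0,0],
  ],
)

```text
time: 18.77
position: [0.5327, -0.1714, 0.263]
tool_rot: [0.168, 0.986, -0.0, -0.001]
ft_force: [-4.6, -3.8, 5.5]
grip_width: 0.014
grip_force: 25.0
```

>>> step_arm(
  rows=[
    [-0.0005,0,-0.002,0,0,0],
    [-0.0005,0,-0.002,0,0,0],
    [0,0,0,0,0,0],
  ],
)

```text
time: 19.15
position: [0.5323, -0.1713, 0.2595]
tool_rot: [0.168, 0.986, -0.0, 0.001]
ft_force: [-2.8, -3.0, 7.6]
grip_width: 0.0139
grip_force: 25.0
```

>>> step_arm(
  rows=[
    [0,0,-0.002,0,0,0],
    [0,0,-0.001,0,0,0],
    [0,0,0,0,0,0],
  ],
)

```text
time: 19.52
position: [0.5323, -0.1713, 0.2573]
tool_rot: [0.168, 0.986, -0.0, 0.001]
ft_force: [-4.0, -3.5, 11.9]
grip_width: 0.0138
grip_force: 25.0
```

```bash
python3 - <<'E'
from h import *
c,P,E,f=snap("wrist");d,Q,_,_=snap("scene")
cv2.imwrite("pics/w8.png",c["pixels"]);cv2.imwrite("pics/s8.png",d["pixels"])
for n,i in(("w",c["pixels"]),("s",d["pixels"])):
    hsv=cv2.cvtColor(i,cv2.COLOR_BGR2HSV);g=cv2.inRange(hsv,(30,120,70),(45,255,255))
    k,l,s,ce=cv2.connectedComponentsWithStats(g);print(n,[(s[j].tolist(),ce[j].round(1).tolist()) for j in range(1,k) if s[j][4]>25])
cv2.imwrite("pics/m8.png",np.hstack([cv2.resize(c["pixels"][60:260,250:450],(400,400),interpolation=cv2.INTER_CUBIC),cv2.resize(d["pixels"][170:270,160:260],(400,400),interpolation=cv2.INTER_CUBIC)]))
E
```

```text
w [([482, 170, 27, 31, 525], [496.5, 184.6]), ([452, 175, 34, 32, 736], [470.6, 190.0])]
s [([213, 209, 10, 9, 58], [217.7, 213.0])]
```

View pics/m8.png

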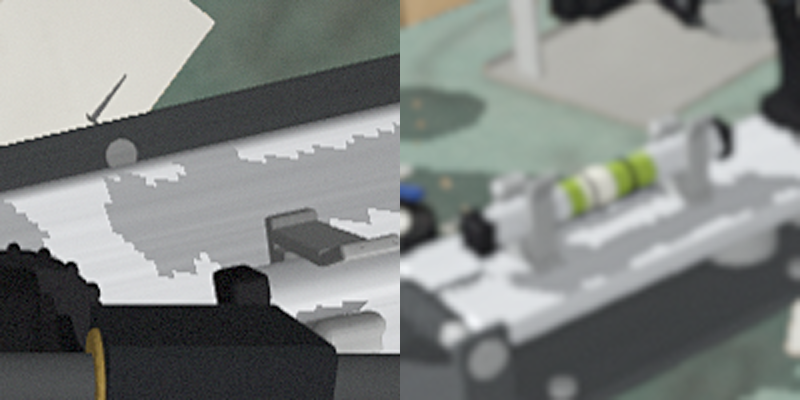

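>>> step_arm(
  rows=[
    [0,0,0.0006,0,0,-6],
    [0,0,0.0006,0,0,-6],
    [0,0,0.0006,0,0,-6],
    [0,0,0.0006,0,0,-6],
    [0,0,0.0006,0,0,-6],
    [0,0,0,0,0,0],
    [0,0,0,0,0,0],
  ],
)

```text
time: 20.5
position: [0.5324, -0.171, 0.2602]
tool_rot: [0.417, 0.909, 0.0, 0.001]
ft_force: [-2.5, -1.8, 11.6]
grip_width: 0.0136
grip_force: 25.0
```

```bash
cat > b.py <<'E'
from h import *
import sys
c,P,E,f=snap("wrist");d,Q,_,_=snap("scene")
n=sys.argv[1];cv2.imwrite(f"pics/w{n}.png",c["pixels"]);cv2.imwrite(f"pics/s{n}.png",d["pixels"])
for i in(c["pixels"],d["pixels"]):
    hsv=cv2.cvtColor(i,cv2.COLOR_BGR2HSV);g=cv2.inRange(hsv,(30,120,70),(45,255,255))
    k,l,s,ce=cv2.connectedComponentsWithStats(g);print([(s[j].tolist(),ce[j].round(1).tolist()) for j in range(1,k) if s[j][4]>8])
w=c["pixels"]
cv2.imwrite(f"pics/m{n}.png",np.hstack([cv2.resize(w,(400,300)),cv2.resize(d["pixels"][185:235,185:251],(400,300),interpolation=cv2.INTER_CUBIC)]))
E
python3 b.py 9
```

```text
[([470, 10, 42, 41, 968], [494.2, 27.0]), ([431, 55, 31, 31, 473], [448.2, 67.7]), ([405, 68, 42, 40, 897], [427.9, 85.4])]
[([214, 209, 9, 8, 49], [218.3, 212.1]), ([202, 214, 6, 8, 33], [204.5, 217.8])]
```

View pics/m9.png

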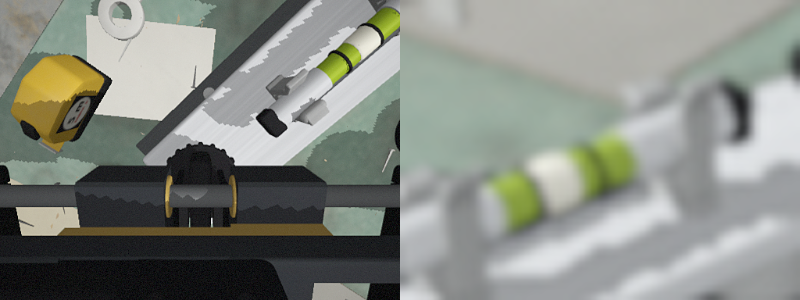

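```bash
cat > prof.py <<'E'
from h import *
c,P,E,f=snap("wrist");X,Y,Z=frame(P);i=c["pixels"].astype(int)
r=[r for r in cut_out("level_rod","wrist")][:1]
m=(Z>78)&(Z<100)&(abs(X-1.5)<2.5)&(Y>-8)&(Y<70)
b=np.round(Y[m]).astype(int);s=""
for y in range(-8,70):
    q=i[m][b==y]
    if len(q)==0: continue
    B,G,Rr=np.median(q,0);s+=f"{y}:{'K' if max(B,G,Rr)<70 else 'g' if G-B>60 else 'W'} "
print(s)
E
python3 prof.py
```

```text
-8:W -7:W -6:W -5:W -4:W -3:W -2:W -1:W 0:W 1:W 2:W 3:W 4:g 5:g 6:g 7:g 8:g 9:g 10:g 11:g 12:g 13:g 14:g 15:g 16:g 17:g 18:K 19:W 20:g 21:g 22:g 23:g 24:g 25:g 26:W 27:W 28:W 29:W 30:W 31:W 32:W 33:W 34:W 35:W 36:W 37:W 38:W 39:W 40:W 41:K 42:K 43:g 44:g 45:g 46:g 47:g 48:g 49:g 50:g 51:g 52:g 53:g 54:g 55:g 56:W 57:W
```

>>> step_arm(
  rows=[
    [0,0,0.0005,0,0,-5],
    [0,0,0.0005,0,0,-5],
    [0,0,0.0005,0,0,-5],
    [0,0,0,0,0,0],
    [0,0,0,0,0,0],
    [0,0,0,0,0,0],
    [0,0,0,0,0,0],
    [0,0,0,0,0,0],
  ],
)

```text
time: 21.7
position: [0.5325, -0.1708, 0.2618]
tool_rot: [0.532, 0.847, 0.0, 0.001]
ft_force: [-3.2, 0.0, 11.0]
grip_width: 0.0144
grip_force: 25.0
```

```bash
python3 prof.py;python3 b.py 10
```

```text
-8:W -7:W -6:W -5:W -4:W -3:W -2:W -1:W 0:W 1:W 2:W 3:W 4:W 5:g 6:g 7:g 8:g 9:g 10:g 11:g 12:g 13:g 14:g 15:g 16:g 17:g 18:K 19:W 20:g 21:g 22:W 23:W 24:W 25:W 26:W 27:W 28:W 29:W 30:W 31:W 32:W 33:W 34:W 35:W 
[([428, 0, 5, 5, 15], [429.7, 1.3]), ([380, 19, 28, 19, 121], [395.9, 25.8]), ([362, 26, 42, 40, 956], [383.8, 44.0])]
[([217, 208, 6, 7, 33], [219.5, 211.1]), ([201, 214, 8, 8, 44], [204.8, 217.2])]
```

```bash
python3 - <<'E'
from h import *
c,P,E,f=snap("wrist");d,Q,_,_=snap("scene")
for n,A in(("w",P),("s",Q)):
    X,Y,Z=frame(A);b=(abs(X-1.5)>20)&(abs(X-1.5)<36)&(Z>45)&(Z<64)&(Y>-50)&(Y<105);t=(abs(X-1.5)<1.5)&(Z>78)&(Z<98)&(Y>-50)&(Y<112)
    for y0 in range(-48,112,12):
        s=(Y>=y0)&(Y<y0+12)
        if (s&t).any():print(n,y0+6,np.median(Z[s&t]).round(1),np.median(Z[s&b]).round(1) if (s&b).any() else 0)
    print(Y[t].min(),Y[t].max(),np.polyfit(Y[b],Z[b],1))
w=c["pixels"]
cv2.imwrite("pics/m11.png",np.vstack([cv2.resize(w[:170,250:],(616,400))[:300],cv2.resize(d["pixels"][180:245,170:303],(616,301),interpolation=cv2.INTER_CUBIC)])[:600])
print(get_obs()["ft_force"],get_obs()["time"])
E
```

```text
w -42 86.6 55.4
w -30 86.3 55.4
w -18 86.2 55.4
w -6 86.3 55.4
w 6 85.5 55.3
w 18 85.4 55.3
w 30 85.7 55.2
-45.178907878604946 34.1621234033104 [-3.12981426e-03  5.53394020e+01]
s -42 83.3 52.1
s -18 81.8 52.4
s -6 82.7 52.2
s 6 82.6 52.4
s 18 82.7 52.2
s 30 82.4 52.2
s 42 82.8 52.4
s 78 82.7 52.3
s 90 83.0 52.4
s 102 82.8 52.1
-42.145787830715946 106.47583840436573 [-4.03648966e-04  5.23839967e+01]
[-3.69445675 -1.09466574 11.97173138] 22.0
```

View pics/m11.png

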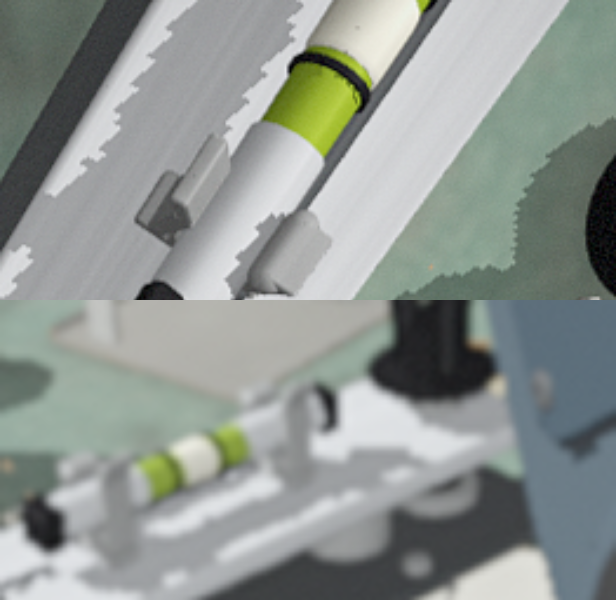

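```bash
python3 -c "
from rig import hand_in
print(hand_in())"
```

```text
the job is handed in; nothing more can be done
None
```

I handed the job in at about 22 s. The tube is home in both clips and released. The knob is held pressed at about 12 N, and the bubble reads centred between the rings to within about 1 mm.

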